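# Park the spring plunger and pull out the drying rail

## Task

Unlock the drying rack on the ledge and get its pegged rail ready: gently pull the black plunger knob up against its spring until its brass cross-pin is clear of the sleeve, twist it anticlockwise (seen from above) and lower it into its rest notch so that it stays up when you let go. Then pull the white rail by its blue post all the way out to its end stop. Do not force any part (lift, twist or rail), do not yank the plunger hard into its upper stop, and leave the other things on the ledge where they are.

Things in the scene. Friction and masses are not known exactly. Their poses are not given: they have to be found in the camera images.
- rack: Grey drying-rack base, 70 x 300 x 12 mm (x, y, z), screwed to the ledge. Origin on its underside, directly below the plunger's upright axis. The white rail on it (24 mm wide, top 30 mm above the ledge) slides out towards the base's +y; its six white drying pegs stick out sideways, up to 35 mm above the ledge.
- housing_top (a point): Centre of the top of the grey housing (62 x 56 mm, 40 mm high) over the rail, on the plunger's axis. A brass crown-shaped sleeve about 35 mm across stands on it; it is screwed up or down differently each time: its land (where the cross-pin can rest) is 11 to 27 mm above this point, its posts 7 mm above the land. Its height is not reported.
- knob_grip (a point): Middle of the black plunger knob: a bar 46 mm long, 14 mm wide, 24 mm high, on a thin 10 mm stem, with a yellow stripe along its top. The point is at the bar's centre, on the plunger's upright axis, 100 mm above the ledge when down; the point's x axis runs along the bar, y across its 14 mm width. It rises and turns with the knob. At the start the bar lies along the rack's x axis.
- plunger (a joint): Lift of the plunger knob, m: 0 fully down. A spring pushes it down with 5 N at 0 plus 0.2 N per mm (its parts weigh 0.1 kg). Its tip locks the rail until lifted 4 mm. The lift that clears the sleeve's land is 10 to 26 mm, unknown. 2 mm above the clearing lift it meets a rubber buffer, the upper stop: a further 5 N per mm; over 10 N on it is too hard. Parked lift: 2.5 mm less than the clearing lift.
- cross_pin (a point): Middle of the square-edged brass cross-pin (36 mm long, 5 wide, 6 high) on the stem, parallel to the bar, 44 mm above the ledge when down. It then lies in a deep, 9 mm wide slot of the sleeve, so the knob can twist only when lifted past the land. Over 30 N between pin and sleeve (such as twisting too low) is too hard.
- knob (a joint): Twist of the knob, rad: 0 at the start (bar along the rack's x axis), growing anticlockwise seen from above. The centre of the rest notch is at 1.22 (70 degrees), the pin has about 0.1 rad of play in it, and a brass post blocks turning much further; another post blocks clockwise turning from 0.
- rail (a joint): How far the rail is pulled out, m: 0 in (locked), 0.080 at its end stop. It slides along the rack's +y with about 2 N of friction and stays where it is left.
- rail_handle (a point): Point on the axis of the blue upright post on the rail, 62 mm above the ledge; the post is 16 mm in diameter and stands from 30 to 78 mm above the ledge. It lies 110 mm from the plunger axis along the rack's +y with the rail in, 190 mm with it out.
- rolling_pin: Wooden rolling pin, 280 mm long, 44 mm thick, lying on the far side of the rack; bystander. Origin under its middle.
- rack_clip: Small orange pegged clip, 30 x 90 x 22 mm, lying in front of the rack; bystander. Origin under its middle.
- scrubber_holder: Open steel box 80 x 80 x 55 mm with a round pot scrubber in it; bystander. Origin under its middle.
- bowl: Empty blue plastic bowl, 150 mm across, 60 mm high; bystander. Origin under its middle.
- jug: White ceramic jug, 104 mm across plus handle, 165 mm high; bystander. Origin under its middle.
- mug: Blue mug, 76 mm across, 85 mm high; bystander. Origin under its middle.

How it is judged:
On the way, in this order (a step that is already met when the one before it is completed fails the run):
1. the plunger is parked: up and twisted into its rest notch, with the robot not touching the rack (value of joint plunger above 0.005 m and value of joint knob between 1.09 and 1.35 rad and contact force between the fingers and rack below 0.2 N), for 0.2 s.
2. with the plunger still parked, the rail is pulled out to its end stop (value of joint plunger above 0.005 m and value of joint knob between 1.09 and 1.35 rad and value of joint rail above 0.074 m), for 0.2 s.
At the end, for the whole second after the job is handed in: The plunger stays up by itself (lift over 5 mm), its knob turned 1.09 to 1.35 rad into the rest notch, the rail is out by at least 74 of its 80 mm, all at rest and untouched (all of step 2 and contact force between the fingers and rack below 0.2 N and velocity of joint each of rail, plunger below 0.005 m/s).
It fails at once if the plunger is pulled into its upper stop with more than 10 N on the rubber buffer (contact force between buffer_c0 and plunger_c1 above 10 N).
It fails at once if cross-pin and sleeve are forced together with more than 30 N (contact force between sleeve and knob_c0 above 30 N).
It fails at once if the rail is forced against the locked plunger with more than 20 N (contact force between plunger_c0 and rail above 20 N).
It fails at once if another thing on the ledge is moved more than 20 mm (distance of any of rolling_pin, rack_clip, scrubber_holder, bowl, jug, mug from where it was at the start of the episode above 0.02 m).
It also fails if it takes over 72 s, if anything falls off the work surface, if the arm or the gripper's body presses on something with over 40 N, if the wrist force passes 120 N, or if a joint passes its speed limit or range.

## Robot

A 6-joint arm with a two-finger parallel gripper is mounted at the origin on the work surface. World frame = base frame: x ahead of the robot, y to its left, z up, the work surface at z = 0. Lengths are in m, angles in rad, forces in N, time in s.
With the tool pointing down it reaches from about 0.25 to 0.725 m from the base axis. Payload 4 kg.
Tool frame: the origin (TCP) lies midway between the tips of the shut fingers; the grasp point (between the pads) lies 19 mm behind it; x points along the fingers, y is the direction in which the jaws open and shut, and the axes are right-handed (so a half turn about x gives the same grasp; the last joint's range is limited). The gripper opens to 85 mm and grips with 20 to 120 N. Pads are 22 mm wide; open, the fingers measure 114 mm over their backs; the gripper's body (76 mm by 85 mm) begins 54 mm behind the grasp point. The pads swing forward as they close: fully open they stand 13 mm farther back than shut.
Start: joints at [1.177, 0.241, 0.005, 1.335, 0, 1.571], TCP at [0.192, 0.462, 0.231] pointing down, gripper open.
Joint ranges: [-2.72, 2.72], [-1.05, 1.87], [-1.09, 1.28], [-1.99, 2.15], [-1.42, 1.44], [-3.14, 3.14]. Speed limits (rad/s): [2.79, 2.79, 3.14, 3.14, 3.14, 3.14].

## Interface

Orientations are given as a unit quaternion [x, y, z, w].
In Python, from workcell import * gives the robot as it stands.
- The arm moves only by the tool play_rows, never from a script. Its argument "plan" is a list of rows, each a list of 7 numbers: the shift along the tool's x, y, z in mm, then the turn, a rotation vector about the tool's x, y, z in rad, then the closure, from -1 (fully open) to 1 (shut). In form: [[x, y, z, rx, ry, rz, grip], ...]. A call has 1 to 20 rows; each row shifts and turns the commanded pose from where the row before left it, along the tool's axes as they then stand; what a row does not reach is not made up. A row lasts 1/12 s, in which the tool goes at most 41.7 mm and 7.16 degrees, less where a joint would pass 70% of its speed; a pose out of reach is approached as far as the arm can. A call with a gripper value outside its range is refused whole. The fingers move at their own pace and stop on an object; the grip force is fixed at half the most. Time passes only in rows, so rows that do not move let the fingers close. It gives the time, the measured TCP pose, the force and the opening at its end, in the units of the state.
- get_obs(): the state, without advancing time (a new reading comes with each control period).
- camera(name): name is "scene" or "top" or "wrist"; returns a dict with "frame" (384x512x3 uint8, red, green, blue), "depth" (384x512 float32, m along the optical axis (not along the pixel's ray), 0 where there is no reading), "fx", "fy", "cx", "cy" (pixels), "camera_from_world" (4x4, takes a point from world to camera coordinates). Camera axes: x right, y up, looking along -z (the intrinsics and any distortion apply to the point x, -y, -z); pixel columns grow to the right and rows downward; lengths in m; the calibration is good to about 2 mm. A picture is of the moment at which its call begins.
- job_done(): hands the job in, once; it reports no verdict.
Trained networks look in a picture, given as the dict that the camera call returned (one of the last four; its "shot" number tells which), for a name from the list of things; names that differ only in an ending like _2 or _b are one class to them, and where a whole thing is asked for, a point or a joint stands for the part that bears it (a point fixed in the world has none). Each returns a list of dicts, best first, with "confidence" (0 to 1); they miss things now and then, are a little off and sometimes report something else, mostly with a low value. They report only what shows in the picture. A call takes as long as a camera call.
- search_frame(thing, picture): "centre" ([x, y, z] in m, in world coordinates, good to about 4 mm: the middle of the surface that is visible of it).
- pinpoint(thing, picture): "centre" ([x, y, z] in m, in world coordinates, good to about 4 mm: a listed point, or the origin of a listed thing).
The state is a dict: "clock": time; "joint_pos": joint angles; "joint_vel": joint speeds; "tau": joint torques, N m; "eef_pos": TCP position; "tool_rot": TCP orientation; "ft_force": force on the tool from outside, world axes, zero at the start; "ft_torque": the same for the moment, N m; "grip_width": finger opening in m.
Only numpy, scipy, OpenCV 4.12 (cv2) and the standard library are available. Lean on these libraries where they do the work, as an engineer would, in place of code of your own. Each camera call takes 0.05 s, during which the arm holds its last target. There are 200 camera calls.

## Working session

There is one attempt and no reset: what is moved stays moved. The work goes in short steps, Python scripts to look and compute and a tool call to move; the robot and the scene stay as the last step left them, time stands still between calls to the robot, and variables do not carry over. Pictures are saved under pics/ and viewed, about 8 in all and at most 12, crops included, and the job is handed in when it is done.

Besides the shell and the picture viewer there is one more tool, called after "Emit:" by a JSON object that holds its "op" and its "data". play_rows: Moves the arm, as the interface text tells. Its arguments: {"type":"object","properties":{"plan":{"type":"array","items":{"type":"array","items":{"type":"number"}}}},"required":["plan"]}

```bash
mkdir -p pics; ls; cat > h.py <<'E'
from workcell import *
import numpy as np, cv2
from scipy.spatial.transform import Rotation as R
def save(p,n): cv2.imwrite('pics/'+n,p['frame'][:,:,::-1])
def proj(p,w):
    c=p['camera_from_world']@np.r_[w,1]; return (p['cx']+p['fx']*c[0]/-c[2], p['cy']+p['fy']*-c[1]/-c[2])
def cloud(p):
    d=p['depth'];v,u=np.indices(d.shape)
    c=np.stack([(u-p['cx'])/p['fx']*d,-(v-p['cy'])/p['fy']*d,-d,np.ones_like(d)],-1)
    return (c@np.linalg.inv(p['camera_from_world']).T)[...,:3]
E
python3 - <<'E'
from h import *
o=get_obs();print(o)
a=camera('scene');b=camera('top')
im=np.hstack([a['frame'],b['frame']]);cv2.imwrite('pics/a.png',cv2.resize(a['frame'],(800,600))[:,:,::-1]);cv2.imwrite('pics/b.png',cv2.resize(b['frame'],(800,600))[:,:,::-1])
for p in (a,b):
  for t in ['rack','housing_top','knob_grip','cross_pin','rail_handle','rolling_pin','rack_clip','scrubber_holder','bowl','jug','mug']:
    r=pinpoint(t,p); print(t,[(np.round(q['centre'],3),round(q['confidence'],2)) for q in r[:2]])
E
```

```text
pics
{'clock': 0.0, 'joint_pos': array([1.17697584e+00, 2.41421800e-01, 3.70713734e-03, 1.33522249e+00,
       5.30488145e-06, 1.57079003e+00]), 'joint_vel': array([-0.00202514,  0.00020027,  0.00037277, -0.00176386,  0.00092822,
       -0.00205334]), 'tau': array([ 2.05806828e-06, -3.72318649e+01,  2.52406704e+01,  1.70232472e-02,
        5.73108264e-05, -4.10163977e-06]), 'eef_pos': array([0.19160871, 0.46112527, 0.23040206]), 'tool_rot': array([ 0.13759436,  0.69359242, -0.13907817,  0.69329258]), 'ft_force': array([ 0.36345722, -0.93624305,  0.44468369]), 'ft_torque': array([0.00826446, 0.03008879, 0.054017  ]), 'grip_width': 0.08529554385166789}
rack [(array([ 0.504, -0.012, -0.004]), 0.75)]
housing_top [(array([ 0.498, -0.01 ,  0.036]), 0.6)]
knob_grip [(array([ 0.5  , -0.011,  0.102]), 0.66)]
cross_pin [(array([ 0.496, -0.006,  0.041]), 0.62)]
rail_handle [(array([0.476, 0.101, 0.062]), 0.67)]
rolling_pin [(array([ 0.62 , -0.019,  0.008]), 0.98)]
rack_clip [(array([ 0.409, -0.085,  0.001]), 0.62), (array([ 0.577, -0.42 ,  0.   ]), 0.31)]
scrubber_holder []
bowl [(array([ 0.576, -0.42 , -0.   ]), 0.56)]
jug [(array([ 0.624,  0.388, -0.   ]), 0.84)]
mug [(array([ 0.422,  0.362, -0.002]), 0.81)]
rack [(array([ 0.498, -0.008, -0.006]), 0.83)]
housing_top [(array([ 0.503, -0.012,  0.043]), 0.94)]
knob_grip [(array([ 0.496, -0.009,  0.098]), 0.49)]
cross_pin []
rail_handle [(array([0.476, 0.098, 0.066]), 0.91)]
rolling_pin [(array([ 0.616, -0.021, -0.   ]), 0.67)]
rack_clip [(array([ 0.413, -0.079, -0.   ]), 0.55)]
scrubber_holder [(array([ 0.419, -0.356, -0.   ]), 0.72), (array([ 0.579, -0.414,  0.003]), 0.4)]
bowl [(array([ 0.579, -0.413,  0.005]), 0.75)]
jug [(array([ 0.621,  0.39 , -0.001]), 0.83)]
mug [(array([ 0.418,  0.363, -0.   ]), 0.85)]
```

View pics/a.png

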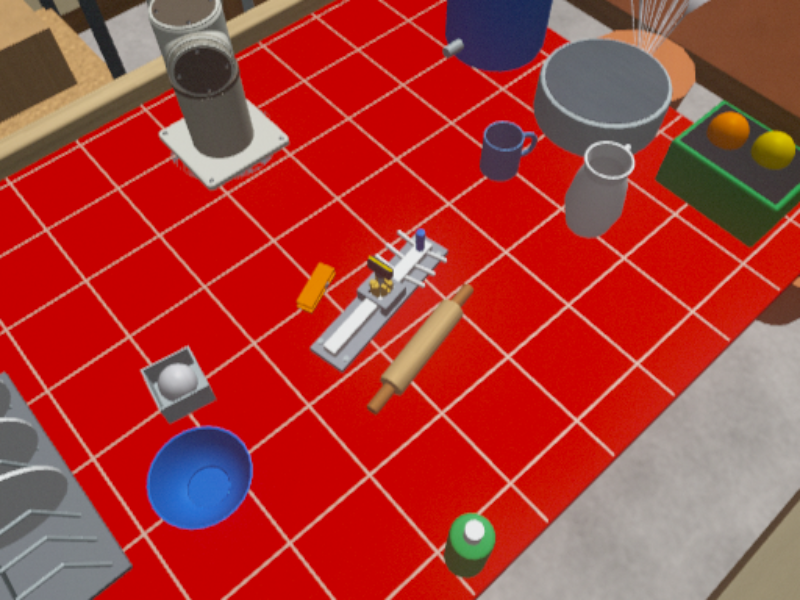

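View pics/b.png

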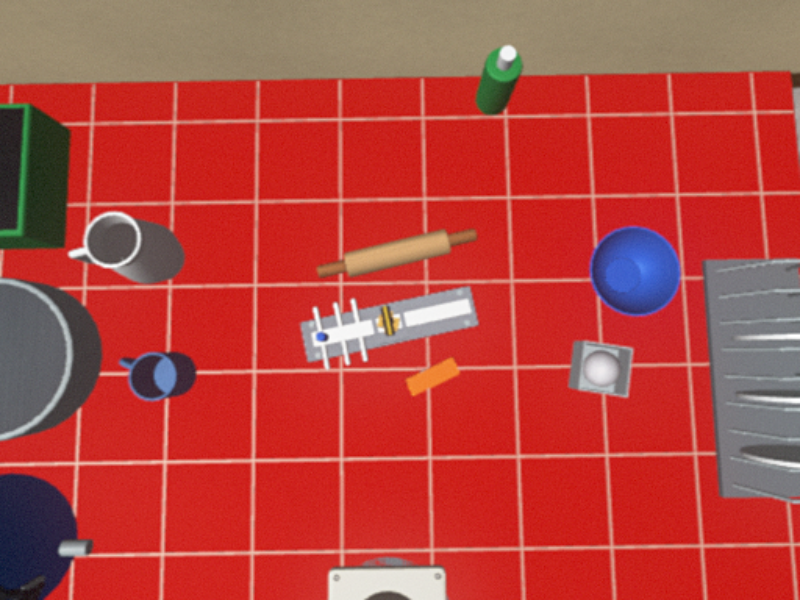

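```bash
python3 - <<'E'
from h import *
for n in ('top','scene'):
  p=camera(n);X=cloud(p);f=p['frame'].astype(int)
  near=(abs(X[...,0]-.49)<.09)&(abs(X[...,1]-.04)<.14)
  r,g,b=f[...,0],f[...,1],f[...,2]
  yel=near&(X[...,2]>.09)&(r>g*0.9)&(g>b*1.5)&(r>100)
  knob=near&(X[...,2]>.085)&(X[...,2]<.12)
  blue=near&(b>r*1.5)&(X[...,2]>.04)&(X[...,2]<.09)
  brass=near&(X[...,2]>.043)&(X[...,2]<.08)&(r>b*1.4)
  for k,m in dict(yel=yel,knob=knob,blue=blue,brass=brass).items():
    P=X[m]; 
    if len(P)<5: print(n,k,len(P)); continue
    w,v=np.linalg.eigh(np.cov(P[:,:2].T)); print(n,k,len(P),P.mean(0).round(4),'z pct',np.percentile(P[:,2],[2,25,50,75,98]).round(4),'xy',P[:,:2].min(0).round(3),P[:,:2].max(0).round(3),'ang',np.degrees(np.arctan2(v[1,1],v[0,1])).round(1))
E
```

```text
top yel 89 [ 0.4878 -0.0145  0.2987] z pct [0.1069 0.1114 0.1129 0.115  0.9433] xy [ 0.454 -0.034] [ 0.519 -0.001] ang -153.7
top knob 116 [ 0.4977 -0.0091  0.1111] z pct [0.0903 0.1109 0.1119 0.113  0.1151] xy [ 0.476 -0.019] [0.52 0.  ] ang -168.3
top blue 25 [0.4761 0.0988 0.0779] z pct [0.0735 0.0772 0.0782 0.0792 0.0803] xy [0.471 0.092] [0.481 0.104] ang 62.6
top brass 48 [ 0.4979 -0.0101  0.0599] z pct [0.0468 0.057  0.0591 0.0647 0.0683] xy [ 0.482 -0.026] [0.515 0.007] ang 82.2
scene yel 50 [ 0.5006 -0.0101  0.1106] z pct [0.0912 0.1108 0.1117 0.1128 0.1154] xy [ 0.477 -0.016] [ 0.523 -0.003] ang -173.0
scene knob 159 [ 0.5027 -0.0133  0.1057] z pct [0.0882 0.1006 0.1092 0.1117 0.115 ] xy [ 0.477 -0.022] [ 0.524 -0.002] ang -167.1
scene blue 21 [0.479  0.0975 0.0779] z pct [0.0724 0.0769 0.0781 0.0795 0.0819] xy [0.472 0.091] [0.486 0.108] ang 130.7
scene brass 112 [ 0.504  -0.0154  0.0557] z pct [0.0442 0.0503 0.0559 0.0599 0.0675] xy [ 0.482 -0.029] [0.517 0.005] ang -137.0
```

The scene shows the rack turned about 12° anticlockwise, with the bar at (378,268) and the post at (420,240). The rail is free, the clip is at (315,287) and the pin is beyond the rack. The top view agrees with this: knob at (388,320), post at (322,337). Next I'll plan a hover above the knob.

```bash
cat >> h.py <<'E'
def tgt(yaw): # tool down, tool y at world yaw
    x=np.array([0,0,-1.]);y=np.array([np.cos(yaw),np.sin(yaw),0]);return R.from_matrix(np.c_[x,y,np.cross(x,y)])
def delta(pos,yaw):
    o=get_obs();r=R.from_quat(o['tool_rot'])
    print('pos',o['eef_pos'].round(4),'yaw',np.arctan2(*r.as_matrix()[[1,0],1]).round(3),'j',o['joint_pos'].round(3),'F',o['ft_force'].round(2),'w',round(o['grip_width'],4))
    print('shift tool mm',(r.inv().apply(np.array(pos)-o['eef_pos'])*1e3).round(1),'turn',(r.inv()*tgt(yaw)).as_rotvec().round(3))
E
python3 - <<'E'
from h import *
for y in (1.777,1.777-np.pi): delta([.499,-.011,.20],y)
E
```

```text
pos [0.1918 0.4617 0.2313] yaw 1.177 j [ 1.177  0.241  0.005  1.335 -0.     1.571] F [-0.23  0.26 -1.06] w 0.0853
shift tool mm [  31.3 -318.7  465. ] turn [-0.6  0.   0. ]
pos [0.1918 0.4617 0.2313] yaw 1.177 j [ 1.177  0.241  0.005  1.335 -0.     1.571] F [-0.23  0.26 -1.06] w 0.0853
shift tool mm [  31.3 -318.7  465. ] turn [ 2.542  0.    -0.   ]
```

Emit:
{"op": "play_rows", "data": {"plan": [[1, -16, 23.2, 0, 0, 0, -1], [1, -16, 23.2, 0, 0, 0, -1], [1, -16, 23.2, 0, 0, 0, -1], [1, -16, 23.2, 0, 0, 0, -1], [1, -16, 23.2, 0, 0, 0, -1], [1, -16, 23.2, 0, 0, 0, -1], [1, -16, 23.2, 0, 0, 0, -1], [1, -16, 23.2, 0, 0, 0, -1], [1, -16, 23.2, 0, 0, 0, -1], [1, -16, 23.2, 0, 0, 0, -1], [1, -16, 23.2, 0, 0, 0, -1], [1, -16, 23.2, 0, 0, 0, -1], [1, -16, 23.2, 0, 0, 0, -1], [1, -16, 23.2, 0, 0, 0, -1], [1, -16, 23.2, 0, 0, 0, -1], [1, -16, 23.2, 0, 0, 0, -1], [1, -16, 23.2, 0, 0, 0, -1], [1, -16, 23.2, 0, 0, 0, -1], [1, -16, 23.2, 0, 0, 0, -1], [1, -15, 24.2, 0, 0, 0, -1]]}}

```text
clock: 2.97
eef_pos: [0.4993, -0.0127, 0.2113]
tool_rot: [0.138, 0.693, -0.138, 0.693]
ft_force: [0.7, -0.4, 0.7]
grip_width: 0.0852
```

Emit:
{"op": "play_rows", "data": {"plan": [[0, 0, 0, -0.1, 0, 0, -1], [0, 0, 0, -0.1, 0, 0, -1], [0, 0, 0, -0.1, 0, 0, -1], [0, 0, 0, -0.1, 0, 0, -1], [0, 0, 0, -0.1, 0, 0, -1], [0, 0, 0, -0.1, 0, 0, -1], [0, 0, 0, 0, 0, 0, -1], [0, 0, 0, 0, 0, 0, -1]]}}

```text
clock: 3.63
eef_pos: [0.4989, -0.0113, 0.2113]
tool_rot: [-0.072, 0.703, 0.072, 0.703]
ft_force: [0.3, -0.5, -0.1]
grip_width: 0.085
```

```bash
python3 - <<'E'
from h import *
delta([.499,-.011,.20],1.777)
p=camera('wrist');cv2.imwrite('pics/w1.png',cv2.resize(p['frame'],(800,600))[:,:,::-1])
c=np.linalg.inv(p['camera_from_world']);print('cam',c[:3,3].round(3),-c[:3,2].round(2))
for t in ['housing_top','knob_grip','cross_pin','rail_handle','rack']:
    r=pinpoint(t,p); print(t,[(np.round(q['centre'],4),round(q['confidence'],2)) for q in r[:2]])
X=cloud(p);f=p['frame'].astype(int);r,g,b=f[...,0],f[...,1],f[...,2]
d=np.hypot(X[...,0]-.499,X[...,1]+.011)
m=(d<.03)&(X[...,2]>.09)&(X[...,2]<.13)
P=X[m];print('knob',len(P),P.mean(0).round(4),cv2.minAreaRect((P[P[:,2]>.108][:,:2]*1000).astype(np.float32)))
m=(d<.025)&(X[...,2]>.043)&(X[...,2]<.085)&(r>b*1.3)&(r>g)
P=X[m];h,e=np.histogram(P[:,2],bins=np.arange(.042,.086,.001));print([(round(a*1000),n) for a,n in zip(e,h)])
m=(b>r*1.5)&(X[...,2]>.07)&(X[...,2]<.09)&(np.hypot(X[...,0]-.477,X[...,1]-.098)<.02);P=X[m];print('post',len(P),P.mean(0).round(4) if len(P) else '')
E
```

```text
pos [ 0.4989 -0.0113  0.2113] yaw 1.774 j [-0.023  0.248 -0.038  1.285 -0.    -0.226] F [ 0.35 -0.53 -0.1 ] w 0.085
shift tool mm [11.3  0.2  0.2] turn [-0.003 -0.    -0.   ]
cam [ 0.43  -0.025  0.355] [ 0.27  0.05 -0.96]
housing_top [(array([ 0.4962, -0.0121,  0.0421]), 0.76)]
knob_grip [(array([ 0.4964, -0.0117,  0.0975]), 0.64)]
cross_pin []
rail_handle [(array([0.4777, 0.1001, 0.0594]), 0.91)]
rack [(array([ 0.4978, -0.0088,  0.0035]), 0.66)]
knob 1035 [ 0.4949 -0.01    0.1111] ((497.14166259765625, -9.218633651733398), (46.513031005859375, 13.42269229888916), 11.384716033935547)
[(42, np.int64(0)), (43, np.int64(1)), (44, np.int64(2)), (45, np.int64(3)), (46, np.int64(7)), (47, np.int64(13)), (48, np.int64(8)), (49, np.int64(2)), (50, np.int64(4)), (51, np.int64(2)), (52, np.int64(6)), (53, np.int64(9)), (54, np.int64(3)), (55, np.int64(14)), (56, np.int64(69)), (57, np.int64(46)), (58, np.int64(40)), (59, np.int64(36)), (60, np.int64(17)), (61, np.int64(5)), (62, np.int64(9)), (63, np.int64(4)), (64, np.int64(6)), (65, np.int64(35)), (66, np.int64(72)), (67, np.int64(18)), (68, np.int64(0)), (69, np.int64(0)), (70, np.int64(0)), (71, np.int64(0)), (72, np.int64(0)), (73, np.int64(0)), (74, np.int64(0)), (75, np.int64(0)), (76, np.int64(0)), (77, np.int64(0)), (78, np.int64(0)), (79, np.int64(0)), (80, np.int64(0)), (81, np.int64(0)), (82, np.int64(0)), (83, np.int64(0)), (84, np.int64(1))]
post 280 [0.4749 0.0975 0.0774]
```

View pics/w1.png

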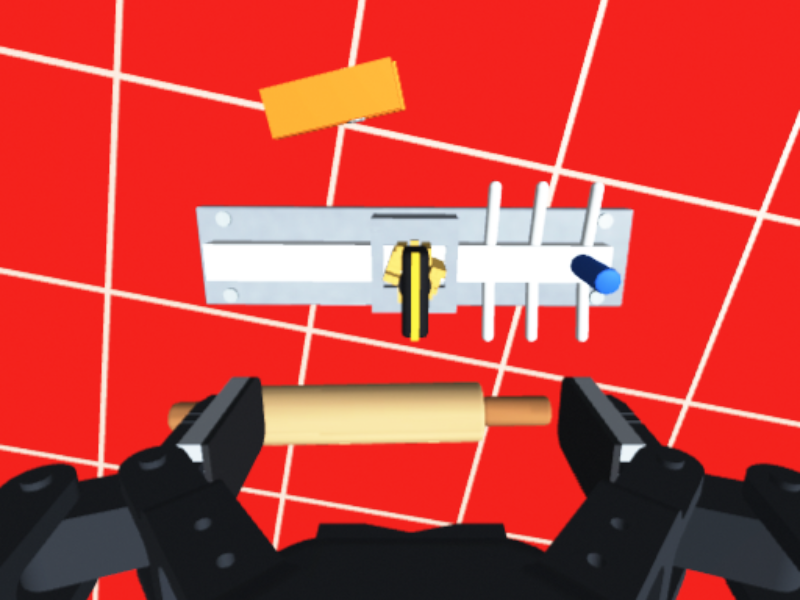

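The wrist view shows the bar centred on its housing at (415,290), with the post at (608,280). The measured post tops at 66 mm put the land at about 59 mm, so the clearing lift is about 18 mm. Now descending.

Emit:
{"op": "play_rows", "data": {"plan": [[14, 1.8, -1.6, 0, 0, 0, -1], [14, 0, 0, 0, 0, 0, -1], [14, 0, 0, 0, 0, 0, -1], [14, 0, 0, 0, 0, 0, -1], [14, 0, 0, 0, 0, 0, -1], [14, 0, 0, 0, 0, 0, -1], [14, 0, 0, 0, 0, 0, -1], [14, 0, 0, 0, 0, 0, -1], [10, 0, 0, 0, 0, 0, -1], [6, 0, 0, 0, 0, 0, -1], [0, 0, 0, 0, 0, 0, -1], [0, 0, 0, 0, 0, 0, -1]]}}

```text
clock: 4.93
eef_pos: [0.497, -0.0098, 0.0834]
tool_rot: [-0.073, 0.703, 0.073, 0.703]
ft_force: [0.3, 0.3, -0.1]
grip_width: 0.0854
```

Emit:
{"op": "play_rows", "data": {"plan": [[0, 0, 0, 0, 0, 0, 0.4], [0, 0, 0, 0, 0, 0, 0.4], [0, 0, 0, 0, 0, 0, 0.4], [0, 0, 0, 0, 0, 0, 0.4], [0, 0, 0, 0, 0, 0, 0.4], [0, 0, 0, 0, 0, 0, 0.4]]}}

```text
clock: 5.43
eef_pos: [0.497, -0.0098, 0.0835]
tool_rot: [-0.073, 0.703, 0.073, 0.703]
ft_force: [-0.5, 0.4, -0.3]
grip_width: 0.0255
```

```bash
python3 - <<'E'
from h import *
delta([.497,-.0098,.083],1.770)
p=camera('wrist');cv2.imwrite('pics/w2.png',p['frame'][:,:,::-1])
E
```

```text
pos [ 0.497  -0.0098  0.0835] yaw 1.777 j [-0.02   0.352 -0.251  0.968  0.    -0.226] F [-0.46  0.41 -0.32] w 0.0255
shift tool mm [ 0.5  0.  -0. ] turn [0.007 0.    0.   ]
```

View pics/w2.png

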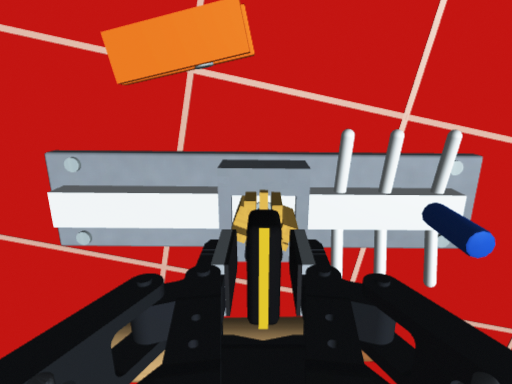

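The bar at (264,270) sits midway between the pads (233 and 297), so I'll close.

Emit:
{"op": "play_rows", "data": {"plan": [[0, 0, 0, 0, 0, 0, 0.6], [0, 0, 0, 0, 0, 0, 0.8], [0, 0, 0, 0, 0, 0, 1], [0, 0, 0, 0, 0, 0, 1], [0, 0, 0, 0, 0, 0, 1], [0, 0, 0, 0, 0, 0, 1], [0, 0, 0, 0, 0, 0, 1]]}}

```text
clock: 6.07
eef_pos: [0.497, -0.0098, 0.0835]
tool_rot: [-0.073, 0.703, 0.073, 0.703]
ft_force: [-0.8, 0.5, 3.2]
grip_width: 0.0133
```

Gripped. Lifting gently.

Emit:
{"op": "play_rows", "data": {"plan": [[-0.5, 0, 0, 0, 0, 0, 1], [-0.8, 0, 0, 0, 0, 0, 1], [-1, 0, 0, 0, 0, 0, 1], [-1, 0, 0, 0, 0, 0, 1], [-1, 0, 0, 0, 0, 0, 1], [-1, 0, 0, 0, 0, 0, 1], [-0.7, 0, 0, 0, 0, 0, 1], [0, 0, 0, 0, 0, 0, 1], [0, 0, 0, 0, 0, 0, 1]]}}

```text
clock: 6.82
eef_pos: [0.4967, -0.0098, 0.0892]
tool_rot: [-0.073, 0.703, 0.073, 0.703]
ft_force: [1.2, 1.7, -6.4]
grip_width: 0.0132
```

Emit:
{"op": "play_rows", "data": {"plan": [[-1, 0, 0, 0, 0, 0, 1], [-1, 0, 0, 0, 0, 0, 1], [-1, 0, 0, 0, 0, 0, 1], [-1, 0, 0, 0, 0, 0, 1], [-1, 0, 0, 0, 0, 0, 1], [-1, 0, 0, 0, 0, 0, 1], [0, 0, 0, 0, 0, 0, 1], [0, 0, 0, 0, 0, 0, 1], [0, 0, 0, 0, 0, 0, 1]]}}

```text
clock: 7.57
eef_pos: [0.4967, -0.0098, 0.0952]
tool_rot: [-0.073, 0.703, 0.073, 0.703]
ft_force: [0.8, -0.2, -6.8]
grip_width: 0.0136
```

Emit:
{"op": "play_rows", "data": {"plan": [[-1, 0, 0, 0, 0, 0, 1], [-1, 0, 0, 0, 0, 0, 1], [-1, 0, 0, 0, 0, 0, 1], [-1, 0, 0, 0, 0, 0, 1], [0, 0, 0, 0, 0, 0, 1], [0, 0, 0, 0, 0, 0, 1]]}}

```text
clock: 8.07
eef_pos: [0.4968, -0.0098, 0.0993]
tool_rot: [-0.073, 0.703, 0.073, 0.703]
ft_force: [0.8, 0.6, -9.2]
grip_width: 0.013
```

Emit:
{"op": "play_rows", "data": {"plan": [[-0.5, 0, 0, 0, 0, 0, 1], [-0.5, 0, 0, 0, 0, 0, 1], [0, 0, 0, 0, 0, 0, 1], [0, 0, 0, 0, 0, 0, 1]]}}

```text
clock: 8.4
eef_pos: [0.4968, -0.0098, 0.1003]
tool_rot: [-0.073, 0.703, 0.073, 0.703]
ft_force: [0.7, 0.4, -9.5]
grip_width: 0.0129
```

```bash
python3 - <<'E'
from h import *
p=camera('wrist');print(get_obs()['eef_pos'],get_obs()['ft_force'])
cv2.imwrite('pics/w3.png',cv2.resize(p['frame'][150:342,136:392],(768,576),interpolation=2)[:,:,::-1])
s=camera('scene');cv2.imwrite('pics/s3.png',cv2.resize(s['frame'][130:220,190:310],(800,600),interpolation=2)[:,:,::-1])
E
```

```text
[ 0.49680193 -0.00980634  0.10027456] [ 0.67907688  1.43335269 -9.57852863]
```

View pics/w3.png

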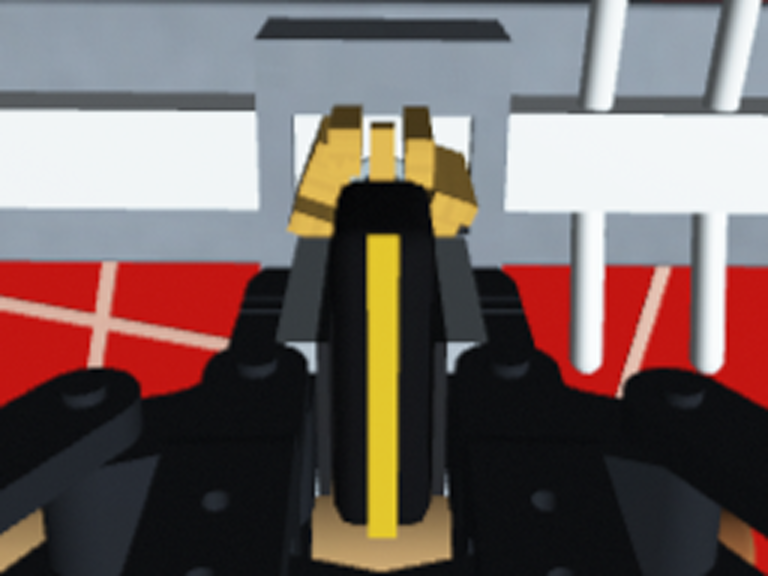

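The pin is visible in the slot at (382,150), near land height. I'll keep going in 0.5–1 mm steps until the buffer shows in the force reading.

Emit:
{"op": "play_rows", "data": {"plan": [[-0.5, 0, 0, 0, 0, 0, 1], [-0.5, 0, 0, 0, 0, 0, 1], [0, 0, 0, 0, 0, 0, 1], [0, 0, 0, 0, 0, 0, 1]]}}

```text
clock: 8.83
eef_pos: [0.4968, -0.0098, 0.1013]
tool_rot: [-0.073, 0.703, 0.073, 0.703]
ft_force: [1.2, 1.1, -9.6]
grip_width: 0.0131
```

Emit:
{"op": "play_rows", "data": {"plan": [[-0.5, 0, 0, 0, 0, 0, 1], [0, 0, 0, 0, 0, 0, 1], [0, 0, 0, 0, 0, 0, 1]]}}

```text
clock: 9.08
eef_pos: [0.4968, -0.0098, 0.1018]
tool_rot: [-0.073, 0.703, 0.073, 0.703]
ft_force: [-0.2, 1.3, -9.3]
grip_width: 0.0135
```

Emit:
{"op": "play_rows", "data": {"plan": [[-0.5, 0, 0, 0, 0, 0, 1], [0, 0, 0, 0, 0, 0, 1], [0, 0, 0, 0, 0, 0, 1]]}}

```text
clock: 9.33
eef_pos: [0.4968, -0.0098, 0.1023]
tool_rot: [-0.073, 0.703, 0.073, 0.703]
ft_force: [0.1, 1.5, -10.4]
grip_width: 0.0132
```

Emit:
{"op": "play_rows", "data": {"plan": [[-0.5, 0, 0, 0, 0, 0, 1], [0, 0, 0, 0, 0, 0, 1], [0, 0, 0, 0, 0, 0, 1]]}}

```text
clock: 9.58
eef_pos: [0.4968, -0.0098, 0.1028]
tool_rot: [-0.073, 0.703, 0.073, 0.703]
ft_force: [0.9, 0.7, -10.4]
grip_width: 0.0133
```

Emit:
{"op": "play_rows", "data": {"plan": [[-0.4, 0, 0, 0, 0, 0, 1], [0, 0, 0, 0, 0, 0, 1], [0, 0, 0, 0, 0, 0, 1]]}}

```text
clock: 9.83
eef_pos: [0.4968, -0.0098, 0.1032]
tool_rot: [-0.073, 0.703, 0.073, 0.703]
ft_force: [-0.5, 1.2, -10.0]
grip_width: 0.0133
```

Emit:
{"op": "play_rows", "data": {"plan": [[-0.4, 0, 0, 0, 0, 0, 1], [0, 0, 0, 0, 0, 0, 1], [0, 0, 0, 0, 0, 0, 1]]}}

```text
clock: 10.08
eef_pos: [0.4968, -0.0098, 0.1035]
tool_rot: [-0.073, 0.703, 0.073, 0.703]
ft_force: [0.6, 1.2, -10.1]
grip_width: 0.0129
```

Emit:
{"op": "play_rows", "data": {"plan": [[-0.4, 0, 0, 0, 0, 0, 1], [0, 0, 0, 0, 0, 0, 1], [0, 0, 0, 0, 0, 0, 1]]}}

```text
clock: 10.33
eef_pos: [0.4968, -0.0099, 0.1038]
tool_rot: [-0.073, 0.703, 0.073, 0.703]
ft_force: [0.7, 1.6, -12.2]
grip_width: 0.0129
```

Emit:
{"op": "play_rows", "data": {"plan": [[-0.3, 0, 0, 0, 0, 0, 1], [0, 0, 0, 0, 0, 0, 1], [0, 0, 0, 0, 0, 0, 1]]}}

```text
clock: 10.58
eef_pos: [0.4968, -0.0098, 0.1041]
tool_rot: [-0.073, 0.703, 0.073, 0.703]
ft_force: [1.8, 1.6, -13.7]
grip_width: 0.0131
```

The buffer engages at TCP z≈0.1034, so the pin clears at about 0.1014. I'll back down to about 0.1026 and start the twist.

Emit:
{"op": "play_rows", "data": {"plan": [[0.8, 0, 0, 0, 0, 0, 1], [0.8, 0, 0, 0, 0, 0, 1], [0, 0, 0, 0, 0, 0, 1], [0, 0, 0, 0, 0, 0, 1], [0, 0, 0, -0.04, 0, 0, 1], [0, 0, 0, -0.04, 0, 0, 1], [0, 0, 0, -0.04, 0, 0, 1], [0, 0, 0, -0.04, 0, 0, 1], [0, 0, 0, -0.04, 0, 0, 1], [0, 0, 0, 0, 0, 0, 1], [0, 0, 0, 0, 0, 0, 1]]}}

```text
clock: 11.5
eef_pos: [0.497, -0.01, 0.1029]
tool_rot: [-0.142, 0.693, 0.142, 0.693]
ft_force: [-0.4, -0.2, -9.6]
grip_width: 0.0128
```

```bash
python3 - <<'E'
from h import *
delta([.497,-.0098,.1026],1.777+1.22);print(get_obs()['ft_torque'])
E
```

```text
pos [ 0.497  -0.01    0.1029] yaw 1.976 j [-0.02   0.331 -0.224  1.015 -0.    -0.425] F [-0.42 -0.23 -9.56] w 0.0128
shift tool mm [0.3 0.2 0.1] turn [-1.021 -0.     0.   ]
[0.13294739 0.0692007  0.03942318]
```

Emit:
{"op": "play_rows", "data": {"plan": [[0, 0, 0, -0.06, 0, 0, 1], [0, 0, 0, -0.06, 0, 0, 1], [0, 0, 0, -0.06, 0, 0, 1], [0, 0, 0, -0.06, 0, 0, 1], [0, 0, 0, -0.06, 0, 0, 1], [0, 0, 0, 0, 0, 0, 1], [0, 0, 0, 0, 0, 0, 1]]}}

```text
clock: 12.08
eef_pos: [0.4971, -0.0102, 0.1029]
tool_rot: [-0.244, 0.664, 0.243, 0.664]
ft_force: [-0.0, -0.5, -9.1]
grip_width: 0.0128
```

```bash
python3 - <<'E'
from h import *
delta([.497,-.0098,.1026],1.777+1.22);print(get_obs()['ft_torque'])
E
```

```text
pos [ 0.4971 -0.0102  0.1029] yaw 2.275 j [-2.000e-02  3.310e-01 -2.240e-01  1.015e+00 -1.000e-03 -7.240e-01] F [-0.01 -0.47 -9.12] w 0.0128
shift tool mm [0.3 0.4 0.1] turn [-0.722 -0.     0.001]
[-0.07828901 -0.00938292  0.01115839]
```

Emit:
{"op": "play_rows", "data": {"plan": [[0, 0, 0, -0.08, 0, 0, 1], [0, 0, 0, -0.08, 0, 0, 1], [0, 0, 0, -0.08, 0, 0, 1], [0, 0, 0, -0.08, 0, 0, 1], [0, 0, 0, -0.08, 0, 0, 1], [0, 0, 0, -0.08, 0, 0, 1], [0, 0, 0, -0.08, 0, 0, 1], [0, 0, 0, -0.08, 0, 0, 1], [0, 0, 0, -0.04, 0, 0, 1], [0, 0, 0, -0.04, 0, 0, 1], [0, 0, 0, 0, 0, 0, 1], [0, 0, 0, 0, 0, 0, 1]]}}

```text
clock: 13.08
eef_pos: [0.4976, -0.0103, 0.103]
tool_rot: [-0.463, 0.535, 0.461, 0.536]
ft_force: [2.0, -1.1, -9.8]
grip_width: 0.0132
```

```bash
python3 - <<'E'
from h import *
delta([.497,-.0098,.099],1.77+1.22);print(get_obs()['ft_torque'])
E
```

```text
pos [ 0.4976 -0.0103  0.103 ] yaw 2.995 j [-2.000e-02  3.310e-01 -2.240e-01  1.015e+00 -1.000e-03 -1.444e+00] F [ 1.96 -1.15 -9.79] w 0.0132
shift tool mm [4.  0.7 0.4] turn [ 0.005 -0.001  0.002]
[-0.36249627 -0.46940349 -0.01256117]
```

Twist is done with no resisting torque. Lowering into the notch.

Emit:
{"op": "play_rows", "data": {"plan": [[0.6, 0, 0, 0, 0, 0, 1], [0.6, 0, 0, 0, 0, 0, 1], [0.6, 0, 0, 0, 0, 0, 1], [0.6, 0, 0, 0, 0, 0, 1], [0, 0, 0, 0, 0, 0, 1], [0, 0, 0, 0, 0, 0, 1]]}}

```text
clock: 13.58
eef_pos: [0.4975, -0.0101, 0.1005]
tool_rot: [-0.463, 0.535, 0.462, 0.535]
ft_force: [3.0, -3.0, -9.9]
grip_width: 0.0129
```

Emit:
{"op": "play_rows", "data": {"plan": [[0.5, 0, 0, 0, 0, 0, 1], [0.5, 0, 0, 0, 0, 0, 1], [0, 0, 0, 0, 0, 0, 1], [0, 0, 0, 0, 0, 0, 1]]}}

```text
clock: 13.92
eef_pos: [0.4974, -0.0101, 0.0995]
tool_rot: [-0.463, 0.535, 0.462, 0.535]
ft_force: [4.9, -4.2, -8.6]
grip_width: 0.0129
```

Emit:
{"op": "play_rows", "data": {"plan": [[0.3, 0, 0, 0, 0, 0, 1], [0.3, 0, 0, 0, 0, 0, 1], [0, 0, 0, 0, 0, 0, 1], [0, 0, 0, 0, 0, 0, 1]]}}

```text
clock: 14.25
eef_pos: [0.4974, -0.0101, 0.0989]
tool_rot: [-0.463, 0.535, 0.462, 0.535]
ft_force: [2.9, -2.2, -9.3]
grip_width: 0.0131
```

Emit:
{"op": "play_rows", "data": {"plan": [[0.4, 0, 0, 0, 0, 0, 1], [0, 0, 0, 0, 0, 0, 1], [0, 0, 0, 0, 0, 0, 1]]}}

```text
clock: 14.5
eef_pos: [0.4975, -0.0101, 0.0989]
tool_rot: [-0.463, 0.535, 0.462, 0.535]
ft_force: [2.8, -4.0, -5.2]
grip_width: 0.0131
```

Emit:
{"op": "play_rows", "data": {"plan": [[0.4, 0, 0, 0, 0, 0, 1], [0, 0, 0, 0, 0, 0, 1], [0, 0, 0, 0, 0, 0, 1]]}}

```text
clock: 14.75
eef_pos: [0.4975, -0.0101, 0.0987]
tool_rot: [-0.463, 0.535, 0.462, 0.535]
ft_force: [1.7, -3.4, -0.2]
grip_width: 0.0135
```

It is seated at exactly the predicted park height, and the force is carried by the notch. Releasing and rising.

Emit:
{"op": "play_rows", "data": {"plan": [[0, 0, 0, 0, 0, 0, 0.5], [0, 0, 0, 0, 0, 0, 0.2], [0, 0, 0, 0, 0, 0, -0.2], [0, 0, 0, 0, 0, 0, -0.2], [0, 0, 0, 0, 0, 0, -0.2], [-8, 0, 0, 0, 0, 0, -0.2], [-14, 0, 0, 0, 0, 0, -0.2], [-20, 0, 0, 0, 0, 0, -0.2], [-20, 0, 0, 0, 0, 0, -0.2], [-20, 0, 0, 0, 0, 0, -0.2], [-14, 0, 0, 0, 0, 0, -0.2], [0, 0, 0, 0, 0, 0, -0.2], [0, 0, 0, 0, 0, 0, -0.2]]}}

```text
clock: 15.83
eef_pos: [0.4975, -0.0098, 0.1948]
tool_rot: [-0.463, 0.534, 0.462, 0.535]
ft_force: [0.3, 0.4, 0.1]
grip_width: 0.0513
```

```bash
python3 - <<'E'
from h import *
for y in (1.77,1.77+np.pi/2,1.77-np.pi/2): delta([.4755,.098,.15],y)
for n in ('wrist','top'):
  p=camera(n);X=cloud(p);f=p['frame'].astype(int);r,g,b=f[...,0],f[...,1],f[...,2]
  if n=='wrist': cv2.imwrite('pics/w5.png',p['frame'][:,:,::-1])
  d=np.hypot(X[...,0]-.497,X[...,1]+.01)
  P=X[(d<.03)&(X[...,2]>.12)&(X[...,2]<.14)]
  if len(P)>9: print(n,'knob',len(P),P[:,2].max(),np.median(P[:,2]),cv2.minAreaRect((P[:,:2]*1000).astype(np.float32)))
  P=X[(b>r*1.5)&(X[...,2]>.07)&(X[...,2]<.09)&(np.hypot(X[...,0]-.477,X[...,1]-.098)<.02)];print('post',len(P),P.mean(0) if len(P) else '')
  print([(q['centre'],q['confidence']) for q in pinpoint('rail_handle',p)])
E
```

```text
pos [ 0.4975 -0.0098  0.1948] yaw 2.997 j [-0.02   0.253 -0.075  1.24   0.    -1.446] F [0.28 0.43 0.06] w 0.0513
shift tool mm [ 44.8  37.4 103.4] turn [1.227 0.002 0.002]
pos [ 0.4975 -0.0098  0.1948] yaw 2.997 j [-0.02   0.253 -0.075  1.24   0.    -1.446] F [0.28 0.43 0.06] w 0.0513
shift tool mm [ 44.8  37.4 103.4] turn [-0.344  0.     0.002]
pos [ 0.4975 -0.0098  0.1948] yaw 2.997 j [-0.02   0.253 -0.075  1.24   0.    -1.446] F [0.28 0.43 0.06] w 0.0513
shift tool mm [ 44.8  37.4 103.4] turn [ 2.798  0.003 -0.   ]
wrist knob 1238 0.13000253194090447 0.12750519792784443 ((497.5622253417969, -9.428466796875), (46.54502868652344, 13.885112762451172), 82.08743286132812)
post 251 [0.47593365 0.09697212 0.07701021]
[([0.4797, 0.1007, 0.0603], 0.82)]
post 0 
[]
```

View pics/w5.png

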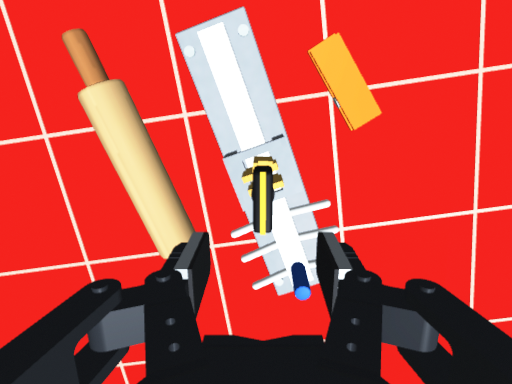

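The knob is parked: its top is at 127.5 mm (lift about 15.5 mm), the bar is at 82.1° against the rack's 11.4° (twist about 70.7°), and nothing is touching it. Next I move over the blue post, with the jaws along the rail.

Emit:
{"op": "play_rows", "data": {"plan": [[0, 4.7, 13, 0.1, 0, 0, -0.2], [0, 4.7, 13, 0, 0, 0, -0.2], [0, 4.7, 13, 0, 0, 0, -0.2], [0, 4.7, 13, 0, 0, 0, -0.2], [0, 4.7, 13, 0, 0, 0, -0.2], [0, 4.7, 13, 0, 0, 0, -0.2], [0, 4.7, 13, 0, 0, 0, -0.2], [0, 4.7, 13, 0, 0, 0, -0.2], [0, 0, 0, 0.11, 0, 0, -0.2], [0, 0, 0, 0.11, 0, 0, -0.2], [0, 0, 0, 0.11, 0, 0, -0.2], [0, 0, 0, 0.11, 0, 0, -0.2], [0, 0, 0, 0.11, 0, 0, -0.2], [0, 0, 0, 0.11, 0, 0, -0.2], [0, 0, 0, 0.11, 0, 0, -0.2], [0, 0, 0, 0.11, 0, 0, -0.2], [0, 0, 0, 0.11, 0, 0, -0.2], [0, 0, 0, 0.11, 0, 0, -0.2], [0, 0, 0, 0, 0, 0, -0.2], [0, 0, 0, 0, 0, 0, -0.2]]}}

```text
clock: 17.7
eef_pos: [0.4837, 0.0999, 0.193]
tool_rot: [-0.081, 0.703, 0.081, 0.702]
ft_force: [-0.8, 0.7, -0.3]
grip_width: 0.0512
```

```bash
python3 - <<'E'
from h import *
delta([.4755,.098,.05],1.77)
E
```

```text
pos [0.4837 0.0999 0.193 ] yaw 1.8 j [ 0.204  0.25  -0.083  1.239  0.    -0.025] F [-0.81  0.68 -0.26] w 0.0512
shift tool mm [143.    0.   -8.2] turn [ 0.03  -0.002 -0.   ]
```

Emit:
{"op": "play_rows", "data": {"plan": [[0, 0, -8.2, 0.03, 0, 0, -0.2], [15, 0, 0, 0, 0, 0, -0.2], [15, 0, 0, 0, 0, 0, -0.2], [15, 0, 0, 0, 0, 0, -0.2], [15, 0, 0, 0, 0, 0, -0.2], [15, 0, 0, 0, 0, 0, -0.2], [15, 0, 0, 0, 0, 0, -0.2], [0, 0, 0, 0, 0, 0, -0.2], [0, 0, 0, 0, 0, 0, -0.2]]}}

```text
clock: 18.45
eef_pos: [0.4753, 0.0979, 0.1031]
tool_rot: [-0.07, 0.705, 0.07, 0.703]
ft_force: [0.1, 0.3, 1.3]
grip_width: 0.051
```

```bash
python3 - <<'E'
from h import *
delta([.4755,.098,.052],1.77)
p=camera('wrist');cv2.imwrite('pics/w6.png',p['frame'][:,:,::-1])
E
```

```text
pos [0.4753 0.0979 0.1031] yaw 1.769 j [ 0.203  0.312 -0.252  1.01  -0.     0.005] F [0.07 0.34 1.28] w 0.051
shift tool mm [51.1  0.   0.4] turn [-0.001 -0.003  0.   ]
```

View pics/w6.png

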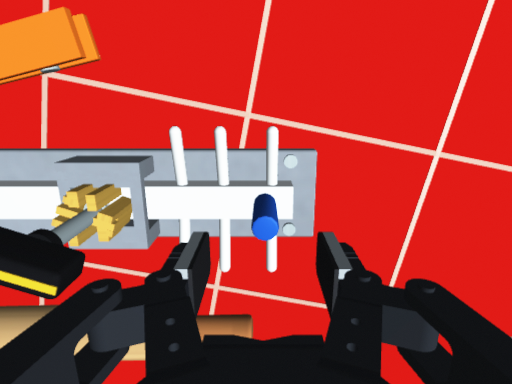

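The post at (265,228) is centred between the pads (207 and 318). The knob is clear, at the left. Going down and gripping.

Emit:
{"op": "play_rows", "data": {"plan": [[13, 0, 0, 0, 0, 0, -0.2], [13, 0, 0, 0, 0, 0, -0.2], [13, 0, 0, 0, 0, 0, -0.2], [11, 0, 0, 0, 0, 0, -0.2], [0, 0, 0, 0, 0, 0, 0.2], [0, 0, 0, 0, 0, 0, 0.5], [0, 0, 0, 0, 0, 0, 0.8], [0, 0, 0, 0, 0, 0, 0.9], [0, 0, 0, 0, 0, 0, 0.9], [0, 0, 0, 0, 0, 0, 0.9], [0, 0, 0, 0, 0, 0, 0.9]]}}

```text
clock: 19.42
eef_pos: [0.4772, 0.0986, 0.0553]
tool_rot: [-0.069, 0.703, 0.07, 0.705]
ft_force: [-2.2, 1.4, 6.5]
grip_width: 0.0139
```

```bash
python3 - <<'E'
from h import *
delta([.4755,.098,.053],1.77);print(get_obs()['ft_torque'])
p=camera('wrist');cv2.imwrite('pics/w7.png',cv2.resize(p['frame'][130:,100:420],(640,508))[:,:,::-1])
E
```

```text
pos [0.4772 0.0986 0.0553] yaw 1.767 j [ 0.203  0.368 -0.315  0.885  0.001  0.007] F [-2.2   1.44  6.49] w 0.0139
shift tool mm [ 2.3 -0.3 -1.8] turn [-0.003  0.003 -0.001]
[0.26231489 0.33480206 0.01507031]
```

View pics/w7.png

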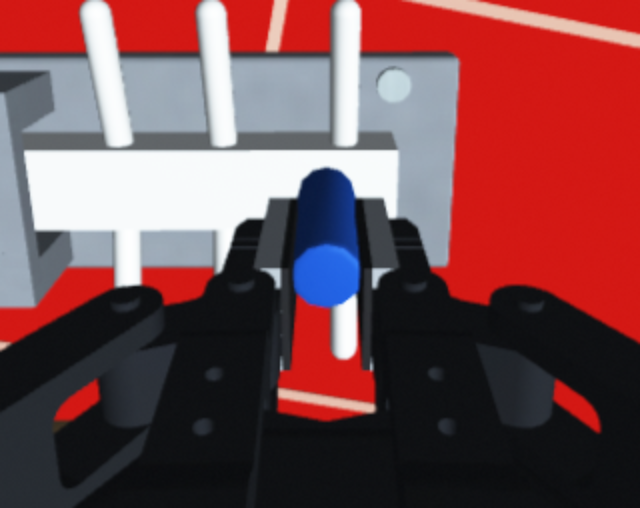

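The post sits squarely between the pads, so I'll pull along the rail.

Emit:
{"op": "play_rows", "data": {"plan": [[0, 1, 0, 0, 0, 0, 0.9], [0, 2, 0, 0, 0, 0, 0.9], [0, 3, 0, 0, 0, 0, 0.9], [0, 4, 0, 0, 0, 0, 0.9], [0, 4, 0, 0, 0, 0, 0.9], [0, 4, 0, 0, 0, 0, 0.9], [0, 2, 0, 0, 0, 0, 0.9], [0, 0, 0, 0, 0, 0, 0.9]]}}

```text
clock: 20.13
eef_pos: [0.4733, 0.1177, 0.0552]
tool_rot: [-0.07, 0.703, 0.069, 0.705]
ft_force: [-1.7, -0.5, 6.0]
grip_width: 0.0137
```

Moving freely. Continuing to about 76 mm, then easing onto the stop.

Emit:
{"op": "play_rows", "data": {"plan": [[0, 3, 0, 0, 0, 0, 0.9], [0, 5, 0, 0, 0, 0, 0.9], [0, 5, 0, 0, 0, 0, 0.9], [0, 5, 0, 0, 0, 0, 0.9], [0, 5, 0, 0, 0, 0, 0.9], [0, 5, 0, 0, 0, 0, 0.9], [0, 5, 0, 0, 0, 0, 0.9], [0, 5, 0, 0, 0, 0, 0.9], [0, 5, 0, 0, 0, 0, 0.9], [0, 5, 0, 0, 0, 0, 0.9], [0, 4, 0, 0, 0, 0, 0.9], [0, 3, 0, 0, 0, 0, 0.9], [0, 1, 0, 0, 0, 0, 0.9], [0, 0, 0, 0, 0, 0, 0.9], [0, 0, 0, 0, 0, 0, 0.9]]}}

```text
clock: 21.38
eef_pos: [0.4623, 0.1726, 0.0553]
tool_rot: [-0.069, 0.703, 0.069, 0.705]
ft_force: [-1.2, -1.5, 6.1]
grip_width: 0.014
```

Emit:
{"op": "play_rows", "data": {"plan": [[0, 1, 0, 0, 0, 0, 0.9], [0, 1, 0, 0, 0, 0, 0.9], [0, 0, 0, 0, 0, 0, 0.9], [0, 0, 0, 0, 0, 0, 0.9]]}}

```text
clock: 21.72
eef_pos: [0.462, 0.1743, 0.0552]
tool_rot: [-0.069, 0.703, 0.069, 0.705]
ft_force: [-0.8, -1.4, 6.8]
grip_width: 0.0139
```

Emit:
{"op": "play_rows", "data": {"plan": [[0, 0.8, 0, 0, 0, 0, 0.9], [0, 0.8, 0, 0, 0, 0, 0.9], [0, 0.8, 0, 0, 0, 0, 0.9], [0, 0, 0, 0, 0, 0, 0.9], [0, 0, 0, 0, 0, 0, 0.9], [0, 0, 0, 0, 0, 0, 0.9]]}}

```text
clock: 22.22
eef_pos: [0.4615, 0.1766, 0.0552]
tool_rot: [-0.069, 0.703, 0.069, 0.705]
ft_force: [-1.2, -2.0, 6.9]
grip_width: 0.014
```

Emit:
{"op": "play_rows", "data": {"plan": [[0, 0.5, 0, 0, 0, 0, 0.9], [0, 0.5, 0, 0, 0, 0, 0.9], [0, 0, 0, 0, 0, 0, 0.9], [0, 0, 0, 0, 0, 0, 0.9]]}}

```text
clock: 22.55
eef_pos: [0.4614, 0.1771, 0.0552]
tool_rot: [-0.07, 0.703, 0.068, 0.705]
ft_force: [-0.8, -3.1, 6.2]
grip_width: 0.0142
```

The TCP moved only 0.5 mm of the 1 mm commanded and the force rose, at about 80 mm of travel, so this is the end stop. Releasing and retreating.

Emit:
{"op": "play_rows", "data": {"plan": [[0, -0.4, 0, 0, 0, 0, 0.6], [0, 0, 0, 0, 0, 0, 0.2], [0, 0, 0, 0, 0, 0, -0.2], [0, 0, 0, 0, 0, 0, -0.2], [0, 0, 0, 0, 0, 0, -0.2], [0, 0, 0, 0, 0, 0, -0.2], [-8, 0, 0, 0, 0, 0, -0.2], [-16, 0, 0, 0, 0, 0, -0.2], [-20, 0, 0, 0, 0, 0, -0.2], [-20, 0, 0, 0, 0, 0, -0.2], [-20, 0, 0, 0, 0, 0, -0.2], [-20, 0, 0, 0, 0, 0, -0.2], [-20, 0, 0, 0, 0, 0, -0.2], [-14, 0, 0, 0, 0, 0, -0.2], [0, 0, 0, 0, 0, 0, -0.2], [0, 0, 0, 0, 0, 0, -0.2]]}}

```text
clock: 23.88
eef_pos: [0.461, 0.1778, 0.1928]
tool_rot: [-0.069, 0.703, 0.07, 0.705]
ft_force: [1.1, 0.2, -0.2]
grip_width: 0.0514
```

```bash
python3 - <<'E'
from h import *
o=get_obs();print(o['eef_pos'],o['ft_force'])
for n in ('wrist','scene'):
  p=camera(n);X=cloud(p);f=p['frame'].astype(int);r,g,b=f[...,0],f[...,1],f[...,2]
  cv2.imwrite('pics/%s8.png'%n,p['frame'][:,:,::-1])
  d=np.hypot(X[...,0]-.497,X[...,1]+.01)
  P=X[(d<.03)&(X[...,2]>.12)&(X[...,2]<.14)]
  if len(P)>9: print(n,'knob',len(P),np.median(P[:,2]),cv2.minAreaRect((P[:,:2]*1000).astype(np.float32)))
  P=X[(b>r*1.5)&(X[...,2]>.065)&(X[...,2]<.09)&(np.hypot(X[...,0]-.46,X[...,1]-.176)<.03)];print('post',len(P),P.mean(0) if len(P) else '')
  for t in ['rail_handle','rolling_pin','rack_clip','scrubber_holder','bowl','jug','mug']: print(t,[(np.round(q['centre'],3),round(q['confidence'],2)) for q in pinpoint(t,p)[:1]])
E
```

```text
[0.46102496 0.17780383 0.19279936] [ 1.09996173  0.18348946 -0.24520944]
wrist knob 587 0.12678317613953424 ((498.4265441894531, 4.296182632446289), (20.043970108032227, 13.969412803649902), 81.98414611816406)
post 302 [0.45825224 0.17665527 0.07716068]
rail_handle [(array([0.464, 0.177, 0.058]), 0.85)]
rolling_pin [(array([ 0.619, -0.022,  0.002]), 0.62)]
rack_clip [(array([ 0.405, -0.077, -0.002]), 0.75)]
scrubber_holder []
bowl [(array([0.417, 0.368, 0.001]), 0.25)]
jug []
mug [(array([0.413, 0.367, 0.002]), 0.76)]
scene knob 101 0.12594363965039634 ((500.5238342285156, -11.455438613891602), (44.6446533203125, 14.503998756408691), 79.6846694946289)
post 18 [0.46272824 0.1744864  0.07748211]
rail_handle [(array([0.462, 0.176, 0.062]), 0.63)]
rolling_pin [(array([ 0.621, -0.023,  0.006]), 0.74)]
rack_clip [(array([ 0.409, -0.084,  0.001]), 0.78)]
scrubber_holder [(array([ 0.423, -0.359,  0.   ]), 0.59)]
bowl [(array([ 0.575, -0.422,  0.001]), 0.97)]
jug [(array([ 0.621,  0.392, -0.001]), 0.89)]
mug [(array([0.419, 0.365, 0.004]), 0.76)]
```

View pics/wrist8.png

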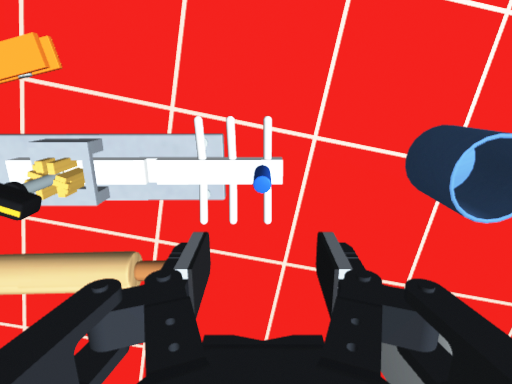

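The rail is out, with the post at (262,180) past the base's end, and the knob is still up and turned at (20,200). Nothing is in contact, so I'm handing in.

```bash
python3 -c "
from workcell import *
print(job_done())"
```

```text
the job is handed in; nothing more can be done
None
```

The plunger is parked in its rest notch and the rail is out to its end stop. I handed the job in at about 24 s; the system gave no verdict.

- **Plunger:** I lifted it in small steps until the rubber buffer just showed in the force reading, about 3.5 N on it. I backed down about 1.2 mm, twisted 1.22 rad and lowered it. It seated about 2.5 mm below the clearing height, as specified. After I let go, its lift read about 15 mm and its twist about 70°.
- **Rail:** I pulled it by the blue post. In the wrist camera the post had moved about 81 mm, and the arm had travelled about 80 mm when it met the stop.
- **Last checks:** The gripper was clear of everything, with wrist force about 1 N or less (sensor noise). All six bystanders were within about 5 mm of their first positions, which is the networks' own accuracy.
- **Readings that disagreed:**
  - The wrist camera did not report the jug or the scrubber holder, and it reported a low-confidence "bowl" that was really the mug. The scene camera found all of them where they started.
  - The scene camera's last reading of the bar angle was about 2° lower than the wrist camera's, still inside the allowed range.
  - While holding the post, the arm felt an unexplained 6–7 N upward force and sat about 2 mm off its target. Both went away on release.

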